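# Lead the rail-hung coring drill over the clay blank and leave it hanging still

### The arm

A 7-joint arm with a two-finger parallel gripper is mounted at the origin on the work surface. World frame = base frame: x ahead of the robot, y to its left, z up, the work surface at z = 0. Lengths are in mm, angles in rad, forces in N, time in s.
With the tool pointing down it reaches from about 350 to 900 mm from the base axis. Payload 7.2 kg.
Tool frame: the origin (TCP) lies midway between the tips of the shut fingers; the grasp point (between the pads) lies behind it (manip.hold_point_z is the z of the grasp point in the tool frame, in mm); z points along the fingers, y is the line along which they close (so a half turn about z gives the same grasp; the last joint's range is limited). The gripper opens to 85 mm and grips with 20 to 120 N. Pads are 22 mm wide; open, the fingers measure 114 mm over their backs; the gripper's body (76 mm by 85 mm) begins 54 mm behind the grasp point. The pads swing forward as they close: fully open they stand 13 mm farther back than shut.
Start: joints at [-1.226, 0.411, -0.013, 1.596, 0.006, 1.134, -0.082], TCP at [250.744, 572.5, 231.297] pointing down, gripper open.
Joint ranges: [-2.95, 2.95], [-0.29, 1.99], [-1.47, 1.44], [0.14, 2.54], [-1.03, 4.17], [0.13, 1.85], [-2.86, 2.86]. Speed limits (rad/s): [2.39, 2.39, 3.01, 3.01, 3.14, 3.14, 3.14].

### API

Orientations are given as a rotation vector (axis times angle).
In Python, from bench import monitor, cams, ticket, manip gives the robot as it stands.
- The arm moves only by the shell command python3 -m handwheel 'ROWS' [FORCE]. ROWS is a JSON object of lists of equal length, an entry for each row: "travel": the shift along the tool's x, y, z in m, a list of three; "rotation": the turn, a rotation vector about the tool's x, y, z in rad, a list of three; "jaw": the finger opening in m, from 0 to 0.0854. In form: {"travel": [[tx, ty, tz], ...], "rotation": [[ax, ay, az], ...], "jaw": [jaw, ...]}. A call has 1 to 20 rows; each row shifts and turns the commanded pose from where the row before left it, along the tool's axes as they then stand; what a row does not reach is not made up. A row lasts 1/10 s, in which the tool goes at most 50 mm and 8.59 degrees, less where a joint would pass 70% of its speed; a pose out of reach is approached as far as the arm can. A call is refused whole if a number of a shift passes 0.05 or a number of a turn 0.15, either way. A call with a gripper value outside its range is refused whole. The fingers move at their own pace and stop on an object; FORCE is the grip in N (left out, the last holds). Time passes only in rows, so rows that do not move let the fingers close. It gives the time, the measured TCP pose, the force, the opening and the grip force at its end, in the units of the state.
- monitor.read_state(): the state, without advancing time (a new reading comes with each control period).
- cams.camera(name): name is "scene" or "side" or "wrist"; returns the picture (480x640x3 uint8, red, green, blue); there is no depth.
- cams.camera_params(name): a dict with "fov_y" (degrees; the focal length in pixels is half the picture's height over the tangent of half this angle, whatever the lens; pixels are square), "cx", "cy" (the principal point, pixels), "k1" (the pictures are not rectified: a ray, as slopes to the right and down, at radius r is drawn at 1 + k1 r^2 times it, then the intrinsics apply), "position" and "orientation" of the camera in the world. Camera axes: x right, y up, looking along -z (the intrinsics and any distortion apply to the point x, -y, -z); pixel columns grow to the right and rows downward; lengths in mm; the calibration is good to about 2 mm. A picture is of the moment at which its call begins: read the wrist's pose just before it. camera_params takes no time and is no camera call; for the wrist camera it gives the pose at the moment of the call.
- ticket.job_done(): hands the job in; it is judged then, once.
Trained networks look in the newest picture that a camera, given by its name, has taken for a name from the list of things; names that differ only in an ending like _2 or _b are one class to them, and where a whole thing is asked for, a point or a joint stands for the part that bears it (a point fixed in the world has none). Each returns a list of dicts, best first, with "score" (0 to 1); they miss things now and then, are a little off and sometimes report something else, mostly with a low value. They report only what shows in the picture. A call takes as long as a camera call. They do not tell look-alikes from the thing itself.
- cams.silhouettes(name, camera): "pixels" (480x640 bool, what is visible of it).
- cams.place_of(name, camera): "at" ([x, y, z] in mm, in world coordinates, good to about 4 mm: a listed point, or the origin of a listed thing).
The state is a dict: "t": time; "joint_positions": joint angles; "joint_vel": joint speeds; "joint_efforts": joint torques, N m; "ee_pos": TCP position; "eef_rot": TCP orientation; "contact_force": force on the tool from outside, world axes, zero at the start; "ft_torque": the same for the moment, N m; "gripper_width": finger opening in mm; "grasp_force": force on a finger pad.
Only numpy, scipy, OpenCV 4.12 (cv2) and the standard library are available. Lean on these libraries where they do the work, as an engineer would, in place of code of your own. Each camera call takes 0.05 s, during which the arm holds its last target. There are 200 camera calls.

### The job

The coring drill hangs on a rod from a trolley on the overhead rail; the trolley is parked in a light spring catch. Take the drill by its side handle, lead it along the rail until it hangs centred over the solid clay blank that has not been bored yet (bit within 15 mm of the blank's centre line), steady it and the trolley, let go, and watch it hang there still, hands off, for five seconds before you finish. Do not let it swing wildly or run the trolley against the ends of the rail, and do not disturb the ware and tools on the bench.

Things in the scene. Friction and masses are not known exactly. Their poses are not given: they have to be found in the camera images.
- rail_frame: fixed bench frame with the overhead aluminium rail, 1.84 m long, underside 950 mm above the bench, on two uprights. Origin on the bench straight below the rail's middle; its y axis is the direction of the rail (z up). The pin on which the rod swings is under the trolley, 860 mm above the bench, at x = 0, y = joint trolley in this frame. The frame stands a little differently each time.
- trolley (a joint): position of the grey steel trolley along the rail's y axis in m, 0 at the rail's middle, buffers at -0.50 and +0.50. About 4 kg (+-25 %), on ball bearings (friction 0.03 N): it coasts and has no brake. Only the leaning rod pulls it (hanging weight times lean). It is parked at 0 in a spring catch that lets go with a jerk at a pull of about 1 N, when the rod leans some 50 to 100 mm.
- shackle: lower end of the rigid steel drop rod, 500 mm below the trolley's pin, where the drill hangs; its z axis points up along the rod. It has a spring (250 N/m, 30 mm up or down; rest height varies some mm with the weight). Rod and drill swing freely all ways as a barely damped pendulum of about 1.4 s; while the drill is held, the trolley swings above it instead, period about 3.3 s.
- coring_drill: grey cylindrical coring drill, motor 52 mm in diameter, 200 mm from shackle to bit, hanging bit down, about 0.75 kg with its shackle (+-25 %). Origin at the shackle on which it hangs, free to tilt and to swivel about the vertical; z up along the drill's axis; the side handle points along its -x axis, a black switch box is on +x.
- bit_tip (a point): centre of the lower end of the core bit (32 mm in diameter) on the drill's axis, 200 mm below the shackle, about 160 mm above the bench when hanging
- handle_grip (a point): where to hold the side handle: a horizontal round rubber bar 26 mm in diameter, from 30 to 152 mm out from the drill's axis along its -x axis, 86 mm below the shackle, with a 36 mm knob at its end; this point is 105 mm out, on the bar's axis, about 274 mm above the bench. Can be pinched from above, the fingers one on either side of the bar.
- blank_wheel: fixed banding wheel (steel turntable 170 mm in diameter, 40 mm high) with the solid clay blank clamped upright in its middle by three small lugs: plain clay cylinder 80 mm in diameter with a flat closed top. Origin at the centre of its underside. It stands under the rail, to the left or the right.
- blank_top (a point): centre of the blank's flat top, 125 mm above the bench: the drill is to hang over this point
- bored_wheel: the same kind of banding wheel with a clay cylinder that is already bored (a 34 mm hole in its top); not the target. Origin at the centre of its underside.
- clay_0: loose clay cylinder, 80 mm in diameter, 85 mm high, standing on the bench; leave it alone. Origin at the centre of its underside, as for the other bystanders.
- clay_1: another loose clay cylinder of the same size; leave it alone
- clay_2: another loose clay cylinder of the same size; leave it alone
- lantern_a: loose pierced terracotta lantern, 90 mm in diameter, 90 mm high; leave it alone
- lantern_b: another loose pierced lantern of the same size; leave it alone
- vase_a: loose black vase, 104 mm in diameter, 185 mm high; leave it alone
- brush_a: loose brush lying on the bench; leave it alone
- spatula_a: loose spatula lying on the bench; leave it alone
Not all that is in view belongs to the job. What is shaped like the blank_wheel but orange or pink is not meant.

How it is judged:
By the outcome, as a careful person would: the job done as asked, in the order asked, and still so for the second after the job is handed in, with the robot touching nothing.
It also fails if it takes over 43 s, if anything falls off the work surface, if the arm or the gripper's body presses on something with over 40 N, if the wrist force passes 120 N, or if a joint passes its speed limit or range.

## Working session

There is one attempt and no reset: what is moved stays moved. The work goes in short steps, Python scripts to look and compute and a shell command to move; the robot and the scene stay as the last step left them, time stands still between calls to the robot, and variables do not carry over. Pictures are saved under pics/ and viewed, at most 10 in all, crops included, and the job is handed in when it is done.

```bash
mkdir -p pics; ls
cat > h.py <<'E'
import numpy as np, cv2
from bench import monitor, cams, ticket, manip
from scipy.spatial.transform import Rotation as R
def proj(name, P, p=None):
    p=p or cams.camera_params(name); Rm=ori(p)
    c=(np.atleast_2d(P)-p["position"])@Rm
    s=np.c_[c[:,0],-c[:,1]]/(-c[:,2:]); r2=(s**2).sum(1,keepdims=True)
    f=240/np.tan(np.radians(p["fov_y"]/2))
    return s*(1+p["k1"]*r2)*f+[p["cx"],p["cy"]]
def ori(p):
    o=np.array(p["orientation"],float)
    return o if o.shape==(3,3) else R.from_rotvec(o).as_matrix()
def ray(name, uv, p=None):
    p=p or cams.camera_params(name); f=240/np.tan(np.radians(p["fov_y"]/2))
    d=(np.atleast_2d(uv)-[p["cx"],p["cy"]])/f; s=d.copy()
    for _ in range(20): s=d/(1+p["k1"]*(s**2).sum(1,keepdims=True))
    v=np.c_[s[:,0],-s[:,1],-np.ones(len(s))]@ori(p).T
    return np.array(p["position"],float), v/np.linalg.norm(v,axis=1,keepdims=True)
def onz(name,uv,z,p=None):
    o,v=ray(name,uv,p); return o+v*((z-o[2])/v[:,2])[:,None]
def tri(n1,a,n2,b):
    o1,v1=ray(n1,a);o2,v2=ray(n2,b);v1=v1[0];v2=v2[0]
    t=np.linalg.lstsq(np.c_[v1,-v2],o2-o1,rcond=None)[0]
    A=o1+v1*t[0];B=o2+v2*t[1]; return (A+B)/2,np.linalg.norm(A-B)
E
python3 - <<'E'
from h import *
print(cams.camera_params("scene"),cams.camera_params("side"),manip.hold_point_z)
s=monitor.read_state();print(s)
a=cams.camera("scene");b=cams.camera("side")
cv2.imwrite("pics/scene.png",a[:,:,::-1]);cv2.imwrite("pics/side.png",b[:,:,::-1])
for n in ["rail_frame","trolley","shackle","coring_drill","bit_tip","handle_grip","blank_wheel","blank_top","bored_wheel","clay_0","lantern_a","vase_a"]:
    for c in ["scene","side"]:
        print(n,c,[(round(d["score"],2),np.round(d["at"]).tolist(),proj(c,d["at"])[0].round().tolist()) for d in cams.place_of(n,c)])
E
```

```text
pics
{'fov_y': 48.082793430387945, 'cx': 323.32305942358585, 'cy': 232.45010687931114, 'k1': -0.08279324617093989, 'position': array([1213.60966876,  382.68713513, 1360.2405692 ]), 'orientation': array([0.36665444, 0.62267841, 1.96169321])} {'fov_y': 44.07382418589904, 'cx': 316.53068590444445, 'cy': 243.9544002017873, 'k1': 0.0529200209369477, 'position': array([   80.76945908, -1184.84554211,  1239.13601033]), 'orientation': array([ 0.88977761, -0.12824325, -0.31529553])} -18.700000000000003
{'t': 0.0, 'joint_positions': array([-1.22623593,  0.41192039, -0.01274182,  1.59706497,  0.00557229,
        1.1342889 , -0.0821711 ]), 'joint_vel': array([-1.35744598e-03, -2.33926708e-04, -2.97395393e-06,  7.88491862e-04,
       -7.94611057e-04,  4.46403757e-04, -9.81444155e-04]), 'joint_efforts': array([ 4.58043505e-04, -6.00621486e+01,  6.81551993e-01, -2.99411738e+01,
        1.35426733e-02,  1.05162457e-02,  5.49971162e-05]), 'ee_pos': array([250.52370952, 572.04061355, 230.43156819]), 'eef_rot': array([-6.43610053e-01, -3.07469313e+00,  2.55421152e-03]), 'contact_force': array([-0.30521947,  0.38538951, -0.01173954]), 'ft_torque': array([ 0.01499339, -0.03267847, -0.00013837]), 'grasp_force': 0.0, 'gripper_width': 85.04033582173734}
rail_frame scene []
rail_frame side []Traceback (most recent call last):
  File "<stdin>", line 8, in <module>
ValueError: it knows: bit_tip, blank_top, blank_wheel, bored_wheel, brush, clay, coring_drill, handle_grip, lantern, rail_frame, shackle, spatula, vase
```

Run:
```python
from h import *
a=cams.camera("scene");b=cams.camera("side")
for n in ["shackle","coring_drill","bit_tip","handle_grip","blank_wheel","blank_top","bored_wheel","clay","lantern","vase","brush","spatula"]:
    for c in ["scene","side"]:
        print(n,c,[(round(d["score"],2),np.round(d["at"]).tolist(),proj(c,d["at"])[0].round().tolist()) for d in cams.place_of(n,c)])
```

```text
shackle scene [(0.69, [586.0, -32.0, 366.0], [291.0, 213.0]), (0.19, [654.0, 25.0, -2.0], [305.0, 317.0])]
shackle side [(0.8, [582.0, -30.0, 364.0], [363.0, 203.0])]
coring_drill scene [(0.58, [586.0, -31.0, 362.0], [291.0, 214.0])]
coring_drill side [(0.74, [383.0, -210.0, -3.0], [315.0, 369.0]), (0.58, [591.0, -36.0, 362.0], [367.0, 204.0]), (0.31, [735.0, -65.0, -1.0], [412.0, 300.0])]
bit_tip scene [(0.58, [590.0, -36.0, 164.0], [294.0, 260.0])]
bit_tip side [(0.8, [591.0, -33.0, 164.0], [364.0, 262.0])]
handle_grip scene [(0.62, [485.0, -49.0, 276.0], [306.0, 203.0]), (0.34, [374.0, 498.0, -0.0], [499.0, 303.0])]
handle_grip side [(0.79, [483.0, -51.0, 272.0], [330.0, 244.0])]
blank_wheel scene [(0.87, [571.0, -319.0, 2.0], [218.0, 248.0]), (0.84, [241.0, -283.0, 0.0], [282.0, 177.0]), (0.72, [357.0, -478.0, -7.0], [214.0, 183.0])]
blank_wheel side [(0.9, [576.0, -320.0, 2.0], [400.0, 379.0]), (0.86, [354.0, -482.0, -4.0], [342.0, 462.0]), (0.58, [241.0, -278.0, 4.0], [270.0, 403.0])]
blank_top scene [(0.85, [239.0, -278.0, 130.0], [280.0, 151.0]), (0.71, [352.0, -475.0, 123.0]
[... 606 characters left out ...]
, (0.62, [735.0, -62.0, -0.0], [412.0, 300.0]), (0.55, [655.0, 26.0, 1.0], [375.0, 287.0])]
lantern scene [(0.65, [482.0, 77.0, 0.0], [349.0, 276.0]), (0.21, [377.0, 494.0, -1.0], [497.0, 303.0])]
lantern side [(0.56, [743.0, 118.0, 2.0], [389.0, 262.0])]
vase scene [(0.59, [375.0, 496.0, -1.0], [498.0, 303.0]), (0.3, [575.0, -318.0, 3.0], [217.0, 249.0])]
vase side [(0.69, [378.0, 494.0, -2.0], [250.0, 220.0])]
brush scene [(0.83, [388.0, 229.0, 3.0], [409.0, 270.0])]
brush side [(0.62, [387.0, 234.0, 4.0], [272.0, 264.0]), (0.34, [383.0, -209.0, -3.0], [315.0, 369.0])]
spatula scene [(0.92, [378.0, -209.0, -0.0], [281.0, 215.0])]
spatula side [(0.73, [382.0, -209.0, -0.0], [315.0, 368.0])]
```

View pics/scene.png

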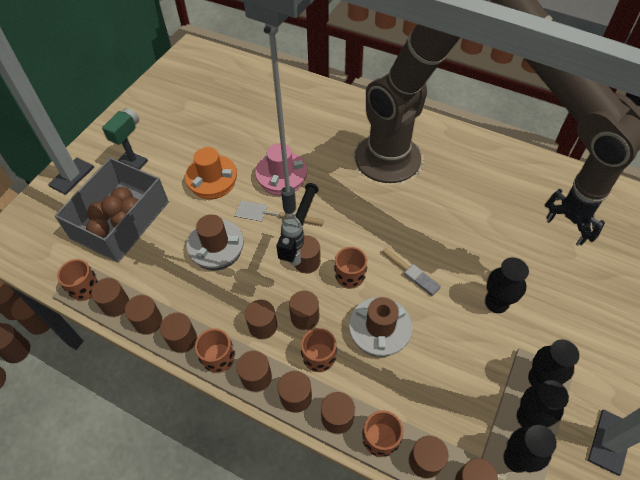

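View pics/side.png

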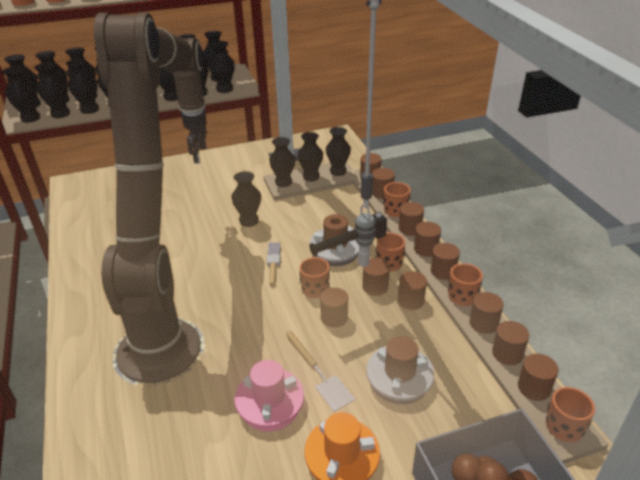

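Scene: three blank-like wheels are in view, plus the bored one.
- **Orange**, at (208,165) in scene and (342,437) in side: excluded by colour.
- **Pink**, at (280,160) in scene and (267,385) in side: excluded by colour.
- **Grey wheel with a hole in the top**, at (382,320) in scene: this is bored_wheel.
- **Grey wheel with closed brown clay**, at (212,235) in scene and (402,360) in side: this fits blank_wheel.

The drill is at (290,235) in scene and its handle points towards the robot. I'll confirm the blank in a crop and triangulate.

Run:
```python
from h import *
a=cv2.imread("pics/scene.png");b=cv2.imread("pics/side.png")
A=cv2.resize(a[195:275,165:265],(400,320),interpolation=cv2.INTER_CUBIC);B=cv2.resize(b[320:400,352:452],(400,320),interpolation=cv2.INTER_CUBIC)
cv2.imwrite("pics/crop.png",np.hstack([A,B]))
cams.camera("scene");cams.camera("side")
px={}
for n,z in [("shackle",360),("bit_tip",160),("handle_grip",274),("blank_top",125)]:
    g={}
    for c in ["scene","side"]:
        L=[d["at"] for d in cams.place_of(n,c) if abs(d["at"][2]-z)<15 and d["at"][0]>430]
        if L: g[c]=L[0]
    if len(g)==2:
        print(n,{k:np.round(v,1) for k,v in g.items()},"tri",tri("scene",proj("scene",g["scene"]),"side",proj("side",g["side"])))
s=monitor.read_state();M=R.from_rotvec(s["eef_rot"]).as_matrix();print(s["t"],s["ee_pos"],M.round(3))
# rail bottom line: trolley origin and rail ends
for y in (-450,-300,0,300): print(y,proj("scene",[587+.04*(y+33),y,950]),proj("side",[587+.04*(y+33),y,950]))
```

```text
shackle {'scene': array([586.9, -34.7, 364.3]), 'side': array([580.9, -28.9, 366. ])} tri (array([583.74678871, -32.29432173, 365.70167459]), np.float64(8.385566597289731))
bit_tip {'scene': array([587.1, -33.8, 163.5]), 'side': array([589.4, -34.8, 165.2])} tri (array([588.80160233, -33.76887785, 164.98939577]), np.float64(2.016929681538634))
handle_grip {'scene': array([485.6, -48.4, 275.8]), 'side': array([484.7, -48.1, 271.1])} tri (array([483.82874404, -49.74459681, 272.72745619]), np.float64(0.5889956782209738))
blank_top {'scene': array([ 577.2, -318.2,  126.6]), 'side': array([ 571.6, -321.1,  122.5])} tri (array([ 573.23067008, -320.73445011,  120.98208636]), np.float64(2.497436348555487))
2.0 [250.74735272 572.48576697 231.29863655] [[-0.916  0.401  0.   ]
 [ 0.401  0.916  0.   ]
 [-0.     0.    -1.   ]]
-450 [[ 64.55081313 -80.67886455]] [[481.44492593  22.165702  ]]
-300 [[128.19324532 -65.02913254]] [[435.24497142  -7.73614949]]
0 [[285.00635056 -23.08351052]] [[369.35143334 -50.88578117]]
300 [[487.13979254  37.05834224]] [[324.45426486 -80.62166396]]
```

View pics/crop.png

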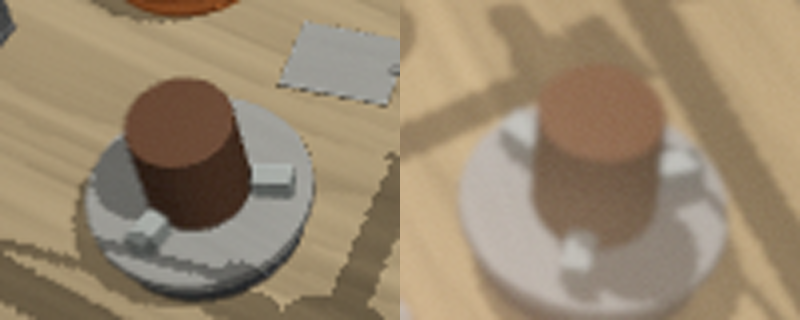

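The crop confirms the target: plain closed top, grey wheel, three lugs. Top centre is at scene (211,225) and side (402.5,348). Next I'll compute the approach rows.

Run:
```python
from h import *
print(tri("scene",[211.2,225.5],"side",[402.5,348.2]))
bar=np.array([484.3-587.7,-49+33.5]);bar/=np.linalg.norm(bar)
th=np.arctan2(bar[0],-bar[1])  # tool y dir = perp
y=np.array([-bar[1],bar[0]]); print("y dir",y,)
p=np.array([250.7,572.5]);M=R.from_rotvec([-6.436e-01,-3.0747,0.0])
cur=np.arctan2(.916,.401); turn=np.arctan2(y[1],y[0])-cur; print("turn",turn)
N=17; tgt=np.array([484,-49]); Rm=M
rows=[]
w=np.r_[.4,.8,np.ones(N-4),.8,.4]; w/=w.sum()
for k in range(N):
    d=np.r_[(tgt-p)*w[k],0]/1000
    rows.append(np.round(Rm.inv().apply(d)[:2],3).tolist()+[0]); Rm=Rm*R.from_rotvec([0,0,-turn/18])
print(rows,-turn/18)
```

```text
(array([ 573.69031194, -317.29458398,  121.07206206]), np.float64(4.263288328167498))
y dir [ 0.14824691 -0.98895038]
turn -2.580157793677105
[[-0.012, -0.012, 0], [-0.027, -0.021, 0], [-0.038, -0.021, 0], [-0.04, -0.016, 0], [-0.042, -0.01, 0], [-0.043, -0.004, 0], [-0.043, 0.003, 0], [-0.042, 0.009, 0], [-0.041, 0.015, 0], [-0.038, 0.02, 0], [-0.035, 0.026, 0], [-0.031, 0.03, 0], [-0.026, 0.034, 0], [-0.021, 0.038, 0], [-0.015, 0.04, 0], [-0.008, 0.034, 0], [-0.001, 0.017, 0]] 0.14334209964872807
```

```bash
python3 -m handwheel '{"travel":[[0,0,-0.05],[0,0,-0.05],[-0.012,-0.012,0],[-0.027,-0.021,0],[-0.038,-0.021,0],[-0.04,-0.016,0],[-0.042,-0.01,0],[-0.043,-0.004,0],[-0.043,0.003,0],[-0.042,0.009,0],[-0.041,0.015,0],[-0.038,0.02,0],[-0.035,0.026,0],[-0.031,0.03,0],[-0.026,0.034,0],[-0.021,0.038,0],[-0.015,0.04,0],[-0.008,0.034,0],[-0.001,0.017,0],[0,0,0]],"rotation":[[0,0,0],[0,0,0],[0,0,0.143],[0,0,0.143],[0,0,0.143],[0,0,0.143],[0,0,0.143],[0,0,0.143],[0,0,0.143],[0,0,0.143],[0,0,0.143],[0,0,0.143],[0,0,0.143],[0,0,0.143],[0,0,0.143],[0,0,0.143],[0,0,0.143],[0,0,0.143],[0,0,0.143],[0,0,0.143]],"jaw":[0.085,0.085,0.085,0.085,0.085,0.085,0.085,0.085,0.085,0.085,0.085,0.085,0.085,0.085,0.085,0.085,0.085,0.085,0.085,0.085]}'
python3 - <<'E'
from h import *
s=monitor.read_state();print(s["t"],s["ee_pos"],s["joint_positions"].round(2),s["contact_force"])
M=R.from_rotvec(s["eef_rot"]).as_matrix();print(M.round(3))
b=cams.camera("wrist");cv2.imwrite("pics/wrist.png",b[:,:,::-1])
for n in ["handle_grip","shackle","bit_tip"]:
    print(n,[(round(d["score"],2),np.round(d["at"]).tolist()) for d in cams.place_of(n,"wrist")[:2]])
cams.camera("scene");cams.camera("side")
for c in("scene","side"): print(c,[(round(d["score"],2),np.round(d["at"]).tolist()) for d in cams.place_of("handle_grip",c)[:1]])
E
```

```text
t: 4.0
ee_pos: [485.7, -52.1, 331.5]
eef_rot: [3.132, 0.226, 0.001]
contact_force: [0.0, 0.3, -0.2]
gripper_width: 84.6
grasp_force: 0.0
4.0 [485.72307074 -52.14863755 331.53118707] [-0.63  0.09  0.7   1.8  -0.06  1.27 -1.34] [ 0.03456282  0.29299783 -0.20114031]
[[ 0.99   0.144  0.001]
 [ 0.144 -0.99  -0.001]
 [ 0.001  0.001 -1.   ]]
handle_grip [(0.9, [486.0, -49.0, 280.0])]
shackle []
bit_tip []
scene [(0.85, [485.0, -50.0, 276.0])]
side [(0.92, [485.0, -51.0, 275.0])]
```

View pics/wrist.png

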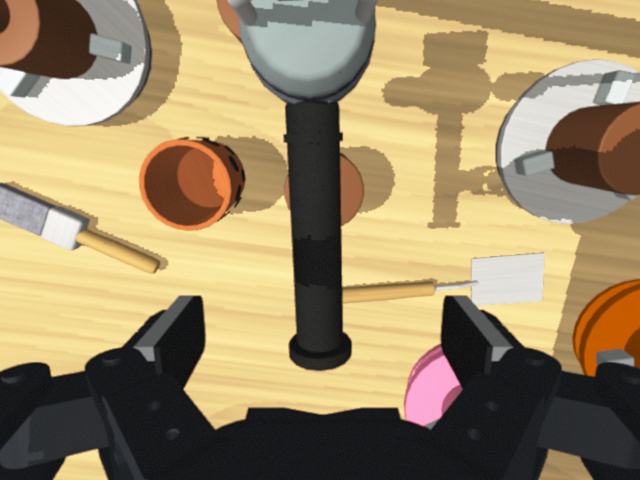

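The wrist view shows the bar running from about (313,110) to (320,350), centred between the fingers at 205 and 440 and aligned with the tool's x. I'll descend 76 mm, shift 2 mm, and close.

```bash
python3 -m handwheel '{"travel":[[0,-0.002,0.02],[0,0,0.025],[0,0,0.021],[0,0,0.01],[0,0,0],[0,0,0],[0,0,0],[0,0,0],[0,0,0],[0,0,0]],"rotation":[[0,0,0],[0,0,0],[0,0,0],[0,0,0],[0,0,0],[0,0,0],[0,0,0],[0,0,0],[0,0,0],[0,0,0]],"jaw":[0.085,0.085,0.085,0.085,0.06,0.03,0.01,0.01,0.01,0.01]}' 50
python3 - <<'E'
from h import *
for k in range(3):
    s=monitor.read_state();print(s["t"],s["ee_pos"],s["contact_force"],s["ft_torque"],s["grasp_force"],s["gripper_width"]); cams.camera("scene")
cams.camera("side")
for c in("scene","side"):
  for n in ("shackle","bit_tip","handle_grip"): print(n,c,[(round(d["score"],2),np.round(d["at"]).tolist()) for d in cams.place_of(n,c)[:1]])
E
```

```text
t: 5.4
ee_pos: [485.2, -47.0, 255.6]
eef_rot: [-3.132, -0.243, -0.001]
contact_force: [-0.1, -0.2, 0.3]
gripper_width: 24.6
grasp_force: 49.0
5.4 [485.15430893 -47.03024672 255.59908698] [-0.07183372 -0.19291561  0.2996797 ] [-0.0232294   0.00074149 -0.01752558] 48.951231837272644 24.558560895422474
5.45 [485.10686694 -47.03630594 255.52320587] [-0.2194789   0.51237369  0.70090407] [-0.07909446 -0.04091763 -0.03685117] 48.95147144794464 24.47745649077615
5.5 [485.08911986 -47.00832793 255.45460403] [-0.91770086 -0.43112281 -0.11175737] [-0.03312052 -0.05385275 -0.0039912 ] 48.95205080509186 24.3195869542763
shackle scene [(0.56, [588.0, -31.0, 362.0])]
bit_tip scene [(0.6, [591.0, -35.0, 165.0])]
handle_grip scene [(0.62, [484.0, -50.0, 274.0])]
shackle side [(0.69, [581.0, -34.0, 363.0])]
bit_tip side [(0.91, [588.0, -30.0, 164.0])]
handle_grip side [(0.67, [484.0, -51.0, 271.0])]
```

Run:
```python
from h import *
for n in("scene","side"):
    a=cv2.imread(f"pics/{n}.png")
    for z in (420,520,620,720,800,860):
        u,v=proj(n,[587,-33,z])[0]; 
        if 0<=v<480:
            ui=int(round(u)); print(n,z,round(u,1),round(v,1),[tuple(int(q) for q in x) for x in a[int(v),ui-7:ui+8]])
        else: print(n,z,u,v)
    for y,z in((-320,420),(-320,600),(-320,700),(-320,800)): print("end",n,z,proj(n,[575,y,z])[0])
```

```text
scene 420 288.7 198.3 [(27, 24, 24), (26, 25, 24), (34, 32, 32), (31, 32, 30), (29, 28, 26), (36, 34, 33), (38, 38, 38), (38, 38, 36), (40, 39, 37), (42, 42, 41), (45, 44, 43), (44, 43, 43), (53, 58, 62), (88, 112, 126), (119, 154, 173)]
scene 520 285.6 168.4 [(74, 62, 107), (77, 66, 111), (79, 68, 114), (80, 70, 113), (70, 70, 81), (70, 74, 74), (83, 87, 87), (94, 99, 100), (97, 101, 105), (87, 78, 118), (89, 76, 126), (90, 76, 126), (88, 75, 125), (85, 72, 121), (76, 66, 105)]
scene 620 282.0 133.9 [(123, 158, 176), (124, 158, 177), (125, 160, 179), (123, 158, 178), (94, 116, 127), (72, 74, 75), (77, 80, 80), (89, 94, 95), (96, 100, 101), (104, 119, 128), (112, 146, 165), (112, 146, 164), (113, 146, 165), (112, 146, 164), (112, 146, 164)]
scene 720 277.9 93.6 [(118, 153, 173), (118, 153, 172), (117, 151, 171), (117, 152, 170), (80, 93, 101), (72, 76, 76), (80, 84, 84), (87, 91, 92), (96, 99, 100), (98, 107, 113), (113, 144, 162), (112, 145, 164), (113, 146, 165), (116, 150, 168), (116, 149, 168)]
scene 800 274.2 56.5 [(69, 85, 94), (69, 83, 93), (69, 84, 93), (70, 84, 94), (68, 77,
[... 1550 characters left out ...]
), (52, 85, 124), (52, 85, 124)]
side 800 372.1 32.3 [(54, 86, 126), (49, 82, 121), (50, 84, 123), (54, 84, 122), (69, 89, 122), (87, 100, 118), (102, 107, 114), (107, 110, 114), (104, 106, 112), (93, 102, 113), (72, 91, 118), (57, 85, 124), (59, 90, 131), (55, 87, 128), (55, 89, 130)]
side 860 373.3 2.2 [(43, 58, 83), (52, 55, 66), (52, 51, 57), (64, 61, 64), (83, 83, 86), (100, 102, 104), (113, 115, 119), (115, 119, 122), (116, 118, 121), (114, 116, 119), (107, 108, 112), (99, 103, 103), (86, 89, 91), (67, 68, 72), (54, 58, 68)]
end side 420 [412.29524483 255.09527852]
end side 600 [419.79707287 184.30109578]
end side 700 [424.72226862 138.55609704]
end side 800 [430.34203556  87.02731158]
```

```bash
cat > rod.py <<'E'
from h import *
from scipy.optimize import least_squares
import json,sys
PRM={n:cams.camera_params(n) for n in("scene","side")}
U=np.array([-.044,-.999])
def line(img,n,pin,sh):
    zz=np.arange(430,840,3.); f=((zz-362)/498)[:,None]
    g=proj(n,np.c_[np.array(sh)+f*(np.array(pin)-sh),zz],PRM[n])
    g=g[(g[:,1]>2)&(g[:,1]<477)]; g=g[np.argsort(g[:,1])]
    vs=np.arange(int(g[0,1])+1,int(g[-1,1])); up=np.interp(vs,g[:,1],g[:,0])
    sat=img.max(2).astype(float)-img.min(2); P=[]
    for v,u in zip(vs,up):
        lo=int(u)-45; lo=max(lo,0); row=sat[v,lo:lo+91]; m=(row<16).astype(int)
        d=np.diff(np.r_[0,m,0]); a=np.where(d==1)[0]; b=np.where(d==-1)[0]
        for i,j in zip(a,b):
            if 3<=j-i<=7: P.append((v,lo+(i+j-1)/2))
    P=np.array(P); best=None; rng=np.random.default_rng(0); u0=np.interp(P[:,0],vs,up)
    off=P[:,1]-u0
    for _ in range(400):
        i,j=rng.choice(len(P),2)
        if abs(P[i,0]-P[j,0])<25: continue
        s=(off[j]-off[i])/(P[j,0]-P[i,0])
        if abs(s)>.45: continue
        r=np.abs(off-off[i]-s*(P[:,0]-P[i,0])); k=(r<1.2).sum()
        if best is None or k>best[0]: best=(k,r<1.5)
    c=np.polyfit(P[best[1],0],P[best[1],1],2 if best[0]>60 else 1)
    v=P[best[1],0]; return c,np.linspace(v.min(),v.max(),12),best[0]
def rod(imgs,pin,sh):
    L={n:line(imgs[n],n,pin,sh) for n in imgs}
    def res(q):
        out=[]
        zz=np.linspace(362,860,40)
        f=((zz-362)/498)[:,None]
        for n,(c,v,k) in L.items():
            g=proj(n,np.c_[q[2:]+f*(q[:2]-q[2:]),zz],PRM[n]); o=np.argsort(g[:,1])
            out.append(np.interp(v,g[o,1],g[o,0])-np.polyval(c,v))
        return np.concatenate(out)
    s=least_squares(res,np.r_[pin,sh]); return s.x[:2],s.x[2:],[L[n][2] for n in L],np.sqrt(np.mean(s.fun**2))
def look(pin,sh):
    s=monitor.read_state(); im={n:cams.camera(n) for n in("side","scene")}
    return s,im,rod(im,pin,sh)
E
python3 - <<'E'
from rod import *
im={n:cv2.imread(f"pics/{n}.png") for n in("scene","side")}
print(rod(im,[587,-33],[587,-33]))
s,im,r=look([587,-33],[587,-31]); print(s["t"],s["ee_pos"],r)
E
```

```text
(array([587.50756377, -32.95675711]), array([586.87181016, -34.598319  ]), [np.int64(136), np.int64(78)], np.float64(0.020056492866903978))
5.9 [484.98091246 -47.08146086 255.25726551] (array([587.60532288, -33.09654035]), array([587.4792277 , -31.02343852]), [np.int64(90), np.int64(50)], np.float64(0.008477988049847337))
```

```bash
python3 -m handwheel '{"travel":[[-0.001,0.005,0],[-0.002,0.01,0],[-0.002,0.01,0],[-0.002,0.01,0],[-0.002,0.01,0],[-0.002,0.01,0],[-0.002,0.01,0],[-0.002,0.01,0]],"rotation":[[0,0,0],[0,0,0],[0,0,0],[0,0,0],[0,0,0],[0,0,0],[0,0,0],[0,0,0]],"jaw":[0.01,0.01,0.01,0.01,0.01,0.01,0.01,0.01]}'
cat > meas.py <<'E'
from rod import *
E0=np.array([484.98,-47.08])
def meas():
    s=monitor.read_state(); h=(s["ee_pos"][:2]-E0)@U-3.5
    try: last=[json.loads(l) for l in open("log.jsonl")][-1][2]
    except Exception: last=0
    sh=np.array(s["ee_pos"][:2])+[102.5,16.06]; pin=np.array([587.5,-33])+U*last
    s,im,(p,q,n,e)=look(pin,sh); x=(p-[587.5,-33])@U
    lat=((p-[587.5,-33])@[.999,-.044],(q-sh).round(1))
    json.dump([float(s["t"]),float(h),float(x)],f:=open("log.jsonl","a"));f.write("\n");f.close()
    print("t %.2f ee %s h %.1f pin %.1f lat %.1f shk-err %s n %s e %.2f F %s"%(s["t"],s["ee_pos"].round(1),h,x,lat[0],lat[1],n,e,s["contact_force"].round(2)))
if __name__=="__main__": meas()
E
python3 meas.py
```

```text
t: 6.8
ee_pos: [481.8, -124.2, 255.4]
eef_rot: [-3.132, -0.243, -0.0]
contact_force: [0.8, 1.5, 1.5]
gripper_width: 24.7
grasp_force: 49.2
t 6.80 ee [ 481.8 -124.2  255.4] h 73.7 pin -0.3 lat 0.5 shk-err [-4.8 -8.5] n [np.int64(117), np.int64(31)] e 0.06 F [0.78 1.55 1.46]
```

```bash
python3 -m handwheel '{"travel":[[-0.002,0.01,0],[-0.002,0.01,0],[0,0,0]],"rotation":[[0,0,0],[0,0,0],[0,0,0]],"jaw":[0.01,0.01,0.01]}' >/dev/null
python3 meas.py; python3 meas.py
```

```text
t 7.20 ee [ 480.7 -145.7  255.5] h 95.2 pin 9.7 lat -0.9 shk-err [-2.8 -3.9] n [np.int64(109), np.int64(30)] e 0.06 F [0.14 1.28 2.1 ]
t 7.30 ee [ 480.8 -144.   255.2] h 93.5 pin 16.8 lat -1.5 shk-err [-2.7 -3.9] n [np.int64(121), np.int64(33)] e 0.06 F [0.19 1.75 1.87]
```

```bash
cat > plan.py <<'E'
import sys
from rod import *
T=float(sys.argv[1]); n=int(sys.argv[2]); k=int(sys.argv[3]); fitw=len(sys.argv)>4; X=286.
L=np.array([json.loads(l) for l in open("log.jsonl")]); s=monitor.read_state(); t1=s["t"]
ts,hs=np.r_[L[:,0],t1],np.r_[L[:,1],(s["ee_pos"][:2]-[484.98,-47.08])@U-3.5]
D=L[-n:]; tm=D[:,0]+.03
def sim(q):
    x,v,w=q; t=tm[0]; out=[]; dt=.005
    xs=[]; tt=np.arange(t,t1+dt,dt)
    for a in tt:
        xs.append((x,v)); v+=w*w*(np.interp(a,ts,hs)-x)*dt; x+=v*dt
    xs=np.array(xs); return tt,xs
f=lambda q: np.r_[np.interp(tm,*(lambda r:(r[0],r[1][:,0]))(sim(q)))-D[:,2], (q[2]-1.904)/(.03 if fitw else 1e-4)]
r=least_squares(f,[D[0,2],50 if n<5 else 0,1.904]); tt,xs=sim(r.x); x,v=xs[-1]; w=r.x[2]; h=hs[-1]
print("t %.2f x %.1f v %.1f w %.3f h %.1f res %s"%(t1,x,v,w,h,r.fun[:-1].round(1)))
a=w*w*(h-x)
A=np.array([[T**3,T**4,T**5],[3*T*T,4*T**3,5*T**4],[6*T,12*T*T,20*T**3]])
c=np.linalg.solve(A,[X-x-v*T-a*T*T/2,-v-a*T,-a]); P=np.polynomial.Polynomial([x,v,a/2,*c])
g=np.arange(0,k+1)*.1; g=np.minimum(g,T)
H=P(g)+P.deriv(2)(g)/w**2
d=np.diff(np.r_[h,H[1:]]); print("hand",H.round(0).tolist(),"\nx",P(g).round(0).tolist())
print([[round(-.197*q/1000,4),round(.98*q/1000,4),0] for q in d])
E
python3 plan.py 3 2 20
```

```text
t 7.40 x 23.4 v 102.7 w 1.904 h 92.9 res [0. 0.]
hand [93.0, 89.0, 89.0, 91.0, 96.0, 103.0, 111.0, 121.0, 131.0, 142.0, 153.0, 164.0, 175.0, 186.0, 197.0, 207.0, 216.0, 225.0, 233.0, 241.0, 248.0] 
x [23.0, 35.0, 48.0, 63.0, 79.0, 96.0, 112.0, 129.0, 146.0, 161.0, 177.0, 191.0, 205.0, 217.0, 228.0, 238.0, 247.0, 255.0, 262.0, 268.0, 272.0]
[[np.float64(0.0008), np.float64(-0.0038), 0], [np.float64(0.0001), np.float64(-0.0004), 0], [np.float64(-0.0005), np.float64(0.0025), 0], [np.float64(-0.001), np.float64(0.0048), 0], [np.float64(-0.0013), np.float64(0.0067), 0], [np.float64(-0.0016), np.float64(0.0082), 0], [np.float64(-0.0019), np.float64(0.0093), 0], [np.float64(-0.002), np.float64(0.0101), 0], [np.float64(-0.0021), np.float64(0.0107), 0], [np.float64(-0.0022), np.float64(0.0109), 0], [np.float64(-0.0022), np.float64(0.011), 0], [np.float64(-0.0022), np.float64(0.0109), 0], [np.float64(-0.0021), np.float64(0.0106), 0], [np.float64(-0.0021), np.float64(0.0102), 0], [np.float64(-0.002), np.float64(0.0098), 0], [np.float64(-0.0019), np.float64(0.0092), 0], [np.float64(-0.0017), np.float64(0.0086), 0], [np.float64(-0.0016), np.float64(0.008), 0], [np.float64(-0.0015), np.float64(0.0074), 0], [np.float64(-0.0014), np.float64(0.0067), 0]]
```

```bash
python3 -m handwheel '{"travel":[[0.001,-0.004,0],[0,0,0],[-0.0005,0.0025,0],[-0.001,0.005,0],[-0.0013,0.0065,0],[-0.0016,0.008,0],[-0.0019,0.0093,0],[-0.002,0.01,0]],"rotation":[[0,0,0],[0,0,0],[0,0,0],[0,0,0],[0,0,0],[0,0,0],[0,0,0],[0,0,0]],"jaw":[0.01,0.01,0.01,0.01,0.01,0.01,0.01,0.01]}' >/dev/null
python3 meas.py; python3 plan.py 2.2 3 20
```

```text
t 8.20 ee [ 479.2 -183.   255.3] h 132.6 pin 152.1 lat -5.3 shk-err [ -6.8 -12.2] n [np.int64(119), np.int64(78)] e 0.13 F [ 0.28 -0.06  0.45]
t 8.30 x 166.5 v 184.2 w 1.904 h 133.8 res [ 1.4 -1.4  0.3]
hand [134.0, 147.0, 159.0, 172.0, 185.0, 197.0, 208.0, 219.0, 229.0, 238.0, 247.0, 254.0, 261.0, 267.0, 272.0, 277.0, 280.0, 284.0, 286.0, 287.0, 288.0] 
x [166.0, 184.0, 201.0, 216.0, 229.0, 241.0, 251.0, 260.0, 267.0, 273.0, 277.0, 281.0, 283.0, 285.0, 286.0, 286.0, 287.0, 287.0, 286.0, 286.0, 286.0]
[[np.float64(-0.0025), np.float64(0.0125), 0], [np.float64(-0.0025), np.float64(0.0126), 0], [np.float64(-0.0025), np.float64(0.0126), 0], [np.float64(-0.0025), np.float64(0.0123), 0], [np.float64(-0.0024), np.float64(0.0118), 0], [np.float64(-0.0023), np.float64(0.0112), 0], [np.float64(-0.0021), np.float64(0.0105), 0], [np.float64(-0.002), np.float64(0.0098), 0], [np.float64(-0.0018), np.float64(0.009), 0], [np.float64(-0.0017), np.float64(0.0082), 0], [np.float64(-0.0015), np.float64(0.0074), 0], [np.float64(-0.0013), np.float64(0.0066), 0], [np.float64(-0.0012), np.float64(0.0059), 0], [np.float64(-0.001), np.float64(0.0052), 0], [np.float64(-0.0009), np.float64(0.0044), 0], [np.float64(-0.0007), np.float64(0.0037), 0], [np.float64(-0.0006), np.float64(0.003), 0], [np.float64(-0.0005), np.float64(0.0023), 0], [np.float64(-0.0003), np.float64(0.0015), 0], [np.float64(-0.0001), np.float64(0.0006), 0]]
```

```bash
python3 -m handwheel '{"travel":[[-0.0025,0.0125,0],[-0.0025,0.0125,0],[-0.0025,0.0125,0],[-0.0025,0.0125,0],[-0.0024,0.012,0],[-0.0022,0.011,0],[-0.002,0.0105,0],[-0.002,0.01,0]],"rotation":[[0,0,0],[0,0,0],[0,0,0],[0,0,0],[0,0,0],[0,0,0],[0,0,0],[0,0,0]],"jaw":[0.01,0.01,0.01,0.01,0.01,0.01,0.01,0.01]}' >/dev/null
python3 meas.py; python3 plan.py 1.8 3 18
```

```text
t 9.10 ee [ 475.4 -277.8  255.3] h 227.4 pin 264.4 lat -5.3 shk-err [ -7.8 -13.6] n [np.int64(101), np.int64(125)] e 0.05 F [ 0.01 -0.43 -0.23]
t 9.20 x 271.8 v 51.5 w 1.904 h 228.6 res [3.4 1.  3.4]
hand [229.0, 242.0, 253.0, 262.0, 269.0, 274.0, 278.0, 281.0, 283.0, 284.0, 285.0, 286.0, 286.0, 286.0, 286.0, 285.0, 285.0, 285.0, 286.0] 
x [272.0, 276.0, 279.0, 282.0, 283.0, 284.0, 285.0, 285.0, 285.0, 285.0, 286.0, 286.0, 286.0, 286.0, 286.0, 286.0, 286.0, 286.0, 286.0]
[[np.float64(-0.0027), np.float64(0.0133), 0], [np.float64(-0.0022), np.float64(0.0107), 0], [np.float64(-0.0017), np.float64(0.0086), 0], [np.float64(-0.0014), np.float64(0.0067), 0], [np.float64(-0.001), np.float64(0.0052), 0], [np.float64(-0.0008), np.float64(0.0039), 0], [np.float64(-0.0006), np.float64(0.0029), 0], [np.float64(-0.0004), np.float64(0.002), 0], [np.float64(-0.0003), np.float64(0.0013), 0], [np.float64(-0.0002), np.float64(0.0008), 0], [np.float64(-0.0001), np.float64(0.0004), 0], [np.float64(-0.0), np.float64(0.0001), 0], [np.float64(0.0), np.float64(-0.0001), 0], [np.float64(0.0), np.float64(-0.0002), 0], [np.float64(0.0), np.float64(-0.0001), 0], [np.float64(0.0), np.float64(-0.0), 0], [np.float64(-0.0), np.float64(0.0002), 0], [np.float64(-0.0001), np.float64(0.0005), 0]]
```

```bash
python3 -m handwheel '{"travel":[[-0.0025,0.013,0],[-0.002,0.0105,0],[-0.0017,0.0085,0],[-0.0014,0.007,0],[-0.001,0.005,0],[-0.0008,0.004,0],[-0.0006,0.003,0],[-0.0004,0.002,0],[-0.0002,0.001,0],[0,0.0005,0]],"rotation":[[0,0,0],[0,0,0],[0,0,0],[0,0,0],[0,0,0],[0,0,0],[0,0,0],[0,0,0],[0,0,0],[0,0,0]],"jaw":[0.01,0.01,0.01,0.01,0.01,0.01,0.01,0.01,0.01,0.01]}' >/dev/null
python3 meas.py; python3 -m handwheel '{"travel":[[0,0,0],[0,0,0],[0,0,0],[0,0,0],[0,0,0]],"rotation":[[0,0,0],[0,0,0],[0,0,0],[0,0,0],[0,0,0]],"jaw":[0.01,0.01,0.01,0.01,0.01]}' >/dev/null
python3 meas.py; python3 plan.py 2 4 20
python3 - <<'E'
from h import *
cams.camera("scene");cams.camera("side")
for c in("scene","side"):
  for n in ("shackle","bit_tip","blank_top","blank_wheel"): print(n,c,[(round(d["score"],2),np.round(d["at"],1).tolist()) for d in cams.place_of(n,c) if d["at"][0]>430])
E
```

```text
t 10.20 ee [ 473.4 -332.5  255.3] h 282.1 pin 302.0 lat -2.0 shk-err [-4.5 -7.7] n [np.int64(101), np.int64(139)] e 0.04 F [ 1.08 -0.72  0.92]
t 10.80 ee [ 473.4 -332.5  255.3] h 282.1 pin 295.6 lat 0.9 shk-err [-5.7 -9.4] n [np.int64(93), np.int64(137)] e 0.05 F [-0.29 -0.21  0.87]
t 10.90 x 284.7 v -15.7 w 1.904 h 282.2 res [ -8.9 -16.6 -11.2  -9.8]
hand [282.0, 285.0, 287.0, 288.0, 288.0, 288.0, 288.0, 287.0, 286.0, 285.0, 284.0, 283.0, 282.0, 281.0, 280.0, 280.0, 280.0, 280.0, 281.0, 283.0, 286.0] 
x [285.0, 283.0, 282.0, 280.0, 279.0, 279.0, 278.0, 278.0, 278.0, 279.0, 280.0, 281.0, 282.0, 283.0, 284.0, 285.0, 285.0, 286.0, 286.0, 286.0, 286.0]
[[np.float64(-0.0006), np.float64(0.003), 0], [np.float64(-0.0004), np.float64(0.0019), 0], [np.float64(-0.0002), np.float64(0.001), 0], [np.float64(-0.0001), np.float64(0.0003), 0], [np.float64(0.0), np.float64(-0.0002), 0], [np.float64(0.0001), np.float64(-0.0006), 0], [np.float64(0.0002), np.float64(-0.0008), 0], [np.float64(0.0002), np.float64(-0.001), 0], [np.float64(0.0002), np.float64(-0.0011), 0], [np.float64(0.0002), np.float64(-
[... 204 characters left out ...]
t64(0.0001), np.float64(-0.0003), 0], [np.float64(-0.0), np.float64(0.0), 0], [np.float64(-0.0001), np.float64(0.0005), 0], [np.float64(-0.0002), np.float64(0.001), 0], [np.float64(-0.0004), np.float64(0.0018), 0], [np.float64(-0.0005), np.float64(0.0027), 0]]
shackle scene [(0.97, [572.7, -319.9, 361.4])]
bit_tip scene [(0.65, [577.4, -318.3, 165.0])]
blank_top scene [(0.64, [574.8, -320.9, 126.2])]
blank_wheel scene [(0.66, [571.0, -319.2, 2.7])]
shackle side [(0.64, [573.2, -315.9, 361.3])]
bit_tip side [(0.95, [578.2, -320.9, 162.6]), (0.27, [570.0, -317.4, 364.1]), (0.22, [653.8, 25.7, 0.3])]
blank_top side [(0.59, [575.8, -320.3, 122.0])]
blank_wheel side [(0.79, [575.4, -320.9, 1.2])]
```

Run:
```python
from rod import *
s=monitor.read_state();sh=s["ee_pos"][:2]+[102.5,16.06]
s,im,(p,q,n,e)=look(sh,sh);print(s["t"],s["ee_pos"],s["contact_force"],p,q)
out=[]
for c in("scene","side"):
    np.save(f"{c}.npy",im[c]); a=im[c][:,:,::-1].copy(); cc,vs,_=line(im[c],c,sh,sh)
    for v in np.arange(vs[0],vs[-1],6): cv2.circle(a,(int(round(np.polyval(cc,v))),int(v)),0,(0,0,255),-1)
    for z in np.arange(370,860,40):
        for P,col in((p*(z-362)/498+q*(860-z)/498,(255,0,0)),(sh,(0,255,0))):
            g=proj(c,[*P,z])[0]; cv2.circle(a,tuple(int(round(t)) for t in g),0,col,-1)
    u=int(proj(c,[*sh,500])[0][0]); out.append(cv2.resize(a[:300,u-65:u+65],(260*1,600),interpolation=cv2.INTER_NEAREST))
cv2.imwrite("pics/ov.png",np.hstack(out))
```

```text
11.4 [ 473.36574224 -332.53316774  255.26711083] [-0.46390264  0.77869667 -0.03175606] [ 576.01864659 -316.13642715] [ 571.8922137  -323.45583634]
```

View pics/ov.png

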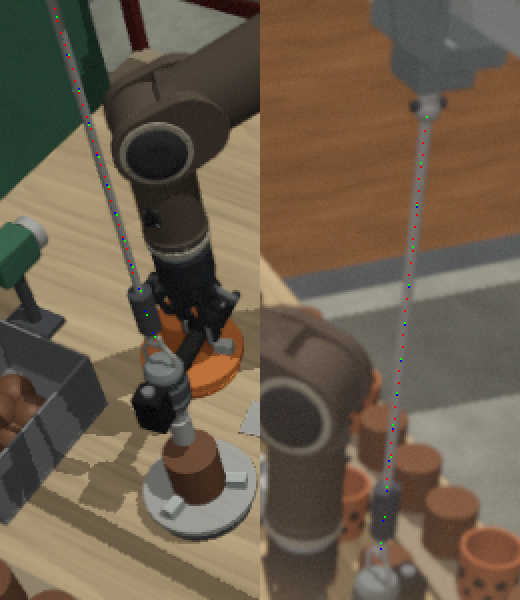

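The overlay shows the fitted red dots lying on the rod in both views, with the drill over the blank: bit at about (180,430) in the left crop, blank below it. The trolley still oscillates by about 10 mm, so I'll sample it with the shackle tied to the hand.

```bash
cat > rod2.py <<'E'
from rod import *
P0=np.array([587.5,-33.])
def fit(im,sh,pin):
    L={n:line(im[n],n,pin,sh) for n in im}; zz=np.linspace(362,860,40); f=((zz-362)/498)[:,None]
    def res(q):
        out=[]
        for i,(n,(c,v,k)) in enumerate(L.items()):
            g=proj(n,np.c_[sh+f*(P0+U*q[0]-sh),zz],PRM[n]); o=np.argsort(g[:,1])
            out.append(np.interp(v,g[o,1],g[o,0])-np.polyval(c,v)+q[1+i])
        return np.concatenate(out)
    s=least_squares(res,[(pin-P0)@U,0,0]); return s.x.round(2),np.sqrt(np.mean(s.fun**2)).round(2)
def go():
    s=monitor.read_state(); sh=s["ee_pos"][:2]+[102.5,16.06]; im={n:cams.camera(n) for n in("side","scene")}
    p,q,n,e=rod(im,sh,sh); a,b=fit(im,sh,sh); h=(sh-P0)@U
    np.savez("im_%05.2f.npz"%s["t"],**im)
    print("t %.2f sh %s h %.1f pin_s %.1f lean %.1f off %s e %.2f | free pin_s %.1f lean %.1f F.u %.2f"%(s["t"],sh.round(1),h,a[0],a[0]-h,a[1:],b,(p-P0)@U,(p-q)@U,s["contact_force"][:2]@U))
    open("log2.txt","a").write("%.3f %.2f %.2f %.2f\n"%(s["t"]+.03,h,a[0],(p-q)@U))
if __name__=="__main__": go()
E
W='python3 -m handwheel {"travel":[[0,0,0],[0,0,0],[0,0,0]],"rotation":[[0,0,0],[0,0,0],[0,0,0]],"jaw":[0.01,0.01,0.01]}'
python3 - <<'E'
from rod2 import *
im={n:cv2.imread(f"pics/{n}.png") for n in("scene","side")}
print("rest",fit(im,P0,P0))
im={n:np.load(f"{n}.npy") for n in im}; sh=np.array([473.37,-332.53])+[102.5,16.06]; print("11.4",fit(im,sh,sh),(sh-P0)@U)
E
python3 rod2.py
python3 -m handwheel '{"travel":[[0,0,0],[0,0,0],[0,0,0]],"rotation":[[0,0,0],[0,0,0],[0,0,0]],"jaw":[0.01,0.01,0.01]}'>/dev/null; python3 rod2.py
python3 -m handwheel '{"travel":[[0,0,0],[0,0,0],[0,0,0]],"rotation":[[0,0,0],[0,0,0],[0,0,0]],"jaw":[0.01,0.01,0.01]}'>/dev/null; python3 rod2.py
python3 -m handwheel '{"travel":[[0,0,0],[0,0,0],[0,0,0]],"rotation":[[0,0,0],[0,0,0],[0,0,0]],"jaw":[0.01,0.01,0.01]}'>/dev/null; python3 rod2.py
python3 -m handwheel '{"travel":[[0,0,0],[0,0,0],[0,0,0]],"rotation":[[0,0,0],[0,0,0],[0,0,0]],"jaw":[0.01,0.01,0.01]}'>/dev/null; python3 rod2.py
```

```text
rest (array([-0.78, -0.41,  0.09]), np.float64(0.03))
11.4 (array([ 2.836e+02, -5.600e-01,  2.600e-01]), np.float64(0.12)) 283.69825
t 11.50 sh [ 575.9 -316.5] h 283.7 pin_s 281.4 lean -2.3 off [ 0.22 -0.61] e 0.13 | free pin_s 281.4 lean -10.6 F.u -0.14
t 11.90 sh [ 575.9 -316.5] h 283.7 pin_s 276.5 lean -7.2 off [ 0.12 -0.64] e 0.10 | free pin_s 278.0 lean -13.3 F.u -0.18
t 12.30 sh [ 575.9 -316.5] h 283.7 pin_s 277.0 lean -6.7 off [ 0.1 -0.7] e 0.07 | free pin_s 279.8 lean -11.1 F.u -0.44
t 12.70 sh [ 575.9 -316.5] h 283.7 pin_s 281.3 lean -2.4 off [ 0.03 -0.67] e 0.08 | free pin_s 284.1 lean -7.9 F.u 0.37
t 13.10 sh [ 575.9 -316.5] h 283.7 pin_s 286.5 lean 2.8 off [ 0.07 -0.65] e 0.06 | free pin_s 289.2 lean -2.5 F.u -0.37
```

```bash
cat > plan2.py <<'E'
import sys
from rod import *
T=float(sys.argv[1]); n=int(sys.argv[2]); X=float(sys.argv[3])
D=np.loadtxt("log2.txt")[-n:]; s=monitor.read_state(); t1=s["t"]; h=(s["ee_pos"][:2]+[102.5-587.5,16.06+33])@U
def f(q): return q[0]*np.cos(q[2]*(D[:,0]-t1))+q[1]*np.sin(q[2]*(D[:,0]-t1))+q[3]-D[:,2]
r=least_squares(lambda q:np.r_[f(q),(q[2]-1.904)/.1,(q[3]-h)/1.5],[0,0,1.904,h]); q=r.x; w=q[2]
x=q[0]+q[3]-0*h; v=q[1]*w; c0=q[3]-h; x-=c0  # refer to hand-centred coordinate
print("t %.2f x %.1f v %.1f w %.3f centre-h %.1f amp %.1f res %s"%(t1,x,v,w,c0,np.hypot(q[0],q[1]),f(q).round(1)))
a=w*w*(h-x); A=np.array([[T**3,T**4,T**5],[3*T*T,4*T**3,5*T**4],[6*T,12*T*T,20*T**3]])
c=np.linalg.solve(A,[X-x-v*T-a*T*T/2,-v-a*T,-a]); P=np.polynomial.Polynomial([x,v,a/2,*c])
g=np.arange(0,round(T*10)+1)*.1; H=P(g)+P.deriv(2)(g)/w**2
d=np.diff(np.r_[h,H[1:]]); print("hand",H.round(1).tolist(),"\nx",P(g).round(1).tolist()); print("steps mm",d.round(1).tolist())
E
sed -i '1i 11.43 283.7 283.6 0' log2.txt; python3 plan2.py 1.8 6 285
```

```text
t 13.20 x 287.2 v 14.0 w 1.928 centre-h 0.6 amp 8.0 res [-0.6  0.1  0.6 -0.2 -0.5  0.3]
hand [283.7, 282.5, 282.0, 282.0, 282.4, 283.2, 284.1, 285.0, 286.1, 287.1, 288.0, 288.9, 289.5, 289.9, 290.0, 289.7, 288.8, 287.3, 285.0] 
x [287.2, 288.5, 289.6, 290.4, 290.9, 291.1, 291.0, 290.6, 290.1, 289.4, 288.6, 287.8, 287.0, 286.3, 285.7, 285.4, 285.1, 285.0, 285.0]
steps mm [-1.2, -0.5, 0.0, 0.4, 0.7, 0.9, 1.0, 1.0, 1.0, 0.9, 0.8, 0.6, 0.4, 0.1, -0.3, -0.8, -1.5, -2.3]
```

```bash
python3 -m handwheel '{"travel":[[0.0002,-0.0012,0],[0.0001,-0.0005,0],[0,0,0],[-0.0001,0.0004,0],[-0.0001,0.0007,0],[-0.0002,0.0009,0],[-0.0002,0.001,0],[-0.0002,0.001,0],[-0.0002,0.001,0],[-0.0002,0.0009,0],[-0.0002,0.0008,0],[-0.0001,0.0006,0],[-0.0001,0.0004,0],[0,0.0001,0],[0.0001,-0.0003,0],[0.0002,-0.0008,0],[0.0003,-0.0015,0],[0.0004,-0.0022,0]],"rotation":[[0,0,0],[0,0,0],[0,0,0],[0,0,0],[0,0,0],[0,0,0],[0,0,0],[0,0,0],[0,0,0],[0,0,0],[0,0,0],[0,0,0],[0,0,0],[0,0,0],[0,0,0],[0,0,0],[0,0,0],[0,0,0]],"jaw":[0.01,0.01,0.01,0.01,0.01,0.01,0.01,0.01,0.01,0.01,0.01,0.01,0.01,0.01,0.01,0.01,0.01,0.01]}'>/dev/null; python3 rod2.py
python3 -m handwheel '{"travel":[[0,0,0],[0,0,0],[0,0,0],[0,0,0]],"rotation":[[0,0,0],[0,0,0],[0,0,0],[0,0,0]],"jaw":[0.01,0.01,0.01,0.01]}'>/dev/null; python3 rod2.py
python3 -m handwheel '{"travel":[[0,0,0],[0,0,0],[0,0,0],[0,0,0]],"rotation":[[0,0,0],[0,0,0],[0,0,0],[0,0,0]],"jaw":[0.01,0.01,0.01,0.01]}'>/dev/null; python3 rod2.py
python3 -m handwheel '{"travel":[[0,0,0],[0,0,0],[0,0,0],[0,0,0]],"rotation":[[0,0,0],[0,0,0],[0,0,0],[0,0,0]],"jaw":[0.01,0.01,0.01,0.01]}'>/dev/null; python3 rod2.py
python3 plan2.py 1.6 4 285
python3 - <<'E'
from h import *
cams.camera("scene");cams.camera("side")
for c in("scene","side"):
  for n in ("shackle","bit_tip","blank_top"): print(n,c,[(round(d["score"],2),np.round(d["at"],1).tolist()) for d in cams.place_of(n,c) if d["at"][0]>430][:1])
s=monitor.read_state();print(s["t"],s["contact_force"],s["ft_torque"],s["ee_pos"])
E
```

```text
t 15.00 sh [ 575.8 -317.7] h 285.0 pin_s 289.4 lean 4.4 off [ 0.07 -0.51] e 0.08 | free pin_s 291.0 lean -0.8 F.u 0.32
t 15.50 sh [ 575.7 -317.9] h 285.1 pin_s 288.6 lean 3.5 off [ 0.12 -0.62] e 0.10 | free pin_s 290.0 lean -3.6 F.u 0.18
t 16.00 sh [ 575.8 -317.8] h 285.0 pin_s 288.3 lean 3.2 off [ 0.09 -0.58] e 0.08 | free pin_s 290.1 lean -2.7 F.u 0.22
t 16.50 sh [ 575.8 -317.8] h 285.0 pin_s 287.9 lean 2.9 off [ 0.13 -0.62] e 0.09 | free pin_s 290.0 lean -2.2 F.u -0.24
t 16.60 x 284.4 v -1.6 w 1.895 centre-h 2.7 amp 1.1 res [-0.8  0.3 -0.  -0.7]
hand [285.1, 285.3, 285.4, 285.4, 285.4, 285.2, 285.1, 284.9, 284.7, 284.5, 284.3, 284.2, 284.1, 284.2, 284.3, 284.6, 285.0] 
x [284.4, 284.3, 284.2, 284.1, 284.1, 284.1, 284.2, 284.3, 284.4, 284.5, 284.7, 284.8, 284.9, 284.9, 285.0, 285.0, 285.0]
steps mm [0.3, 0.1, 0.0, -0.1, -0.1, -0.2, -0.2, -0.2, -0.2, -0.2, -0.1, -0.1, 0.0, 0.1, 0.3, 0.4]
shackle scene [(0.95, [573.4, -317.3, 366.2])]
bit_tip scene [(0.65, [581.5, -319.1, 163.8])]
blank_top scene [(0.96, [577.4, -321.2, 126.4])]
shackle side [(0.89, [571.8, -316.5, 360.0])]
bit_tip side [(0.98, [579.4, -318.9, 160.9])]
blank_top side [(0.81, [574.8, -322.8, 124.4])]
17.0 [0.05906382 0.16549143 0.99039836] [-3.43650155e-02  4.00782882e-05 -6.84319032e-03] [ 473.29574282 -333.88917217  255.28943348]
```

```bash
python3 -m handwheel '{"travel":[[-0.0002,0.001,0]],"rotation":[[0,0,0]],"jaw":[0.01]}'|grep contact
python3 -m handwheel '{"travel":[[0,0,0]],"rotation":[[0,0,0]],"jaw":[0.01]}'|grep contact
python3 -m handwheel '{"travel":[[0,0,0]],"rotation":[[0,0,0]],"jaw":[0.01]}'|grep contact
python3 -m handwheel '{"travel":[[0,0,0]],"rotation":[[0,0,0]],"jaw":[0.01]}'|grep contact
python3 rod2.py
python3 -m handwheel '{"travel":[[0,0,0]],"rotation":[[0,0,0]],"jaw":[0.01]}'|grep contact
python3 -m handwheel '{"travel":[[0,0,0]],"rotation":[[0,0,0]],"jaw":[0.01]}'|grep contact
python3 -m handwheel '{"travel":[[0,0,0]],"rotation":[[0,0,0]],"jaw":[0.01]}'|grep contact
python3 -m handwheel '{"travel":[[0,0,0]],"rotation":[[0,0,0]],"jaw":[0.01]}'|grep contact
python3 rod2.py
python3 -m handwheel '{"travel":[[0,0,0]],"rotation":[[0,0,0]],"jaw":[0.01]}'|grep contact
python3 -m handwheel '{"travel":[[0,0,0]],"rotation":[[0,0,0]],"jaw":[0.01]}'|grep contact
python3 -m handwheel '{"travel":[[0,0,0]],"rotation":[[0,0,0]],"jaw":[0.01]}'|grep contact
python3 -m handwheel '{"travel":[[0,0,0]],"rotation":[[0,0,0]],"jaw":[0.01]}'|grep contact
python3 rod2.py
```

```text
contact_force: [-0.0, 0.3, -0.9]
contact_force: [0.2, 0.4, 0.4]
contact_force: [0.1, -0.1, 1.0]
contact_force: [0.4, 0.3, -0.4]
t 17.40 sh [ 575.7 -318.9] h 286.1 pin_s 288.1 lean 2.0 off [ 0.1  -0.56] e 0.10 | free pin_s 289.4 lean -4.1 F.u -0.30
contact_force: [0.5, -0.1, 0.7]
contact_force: [-0.3, -0.0, -0.3]
contact_force: [0.1, 0.1, -0.8]
contact_force: [0.1, -0.0, 0.2]
t 17.90 sh [ 575.7 -318.9] h 286.1 pin_s 287.9 lean 1.8 off [ 0.16 -0.63] e 0.08 | free pin_s 290.0 lean -2.9 F.u 0.02
contact_force: [0.7, 0.3, 0.6]
contact_force: [-0.1, -0.6, 0.4]
contact_force: [-0.0, -0.3, 0.4]
contact_force: [-0.5, 0.2, -0.2]
t 18.40 sh [ 575.7 -318.8] h 286.1 pin_s 288.0 lean 1.9 off [ 0.08 -0.6 ] e 0.08 | free pin_s 290.0 lean -3.8 F.u -0.21
```

```bash
python3 -m handwheel '{"travel":[[0,0,0],[0,0,0],[0,0,0],[0,0,0],[0,0,0],[0,0,0],[0,0,0]],"rotation":[[0,0,0],[0,0,0],[0,0,0],[0,0,0],[0,0,0],[0,0,0],[0,0,0]],"jaw":[0.022,0.025,0.03,0.04,0.06,0.085,0.085]}' 20
python3 rod2.py
```

```text
t: 19.2
ee_pos: [473.2, -334.9, 255.3]
eef_rot: [-3.132, -0.243, 0.0]
contact_force: [-0.1, 0.2, 0.1]
gripper_width: 81.2
grasp_force: 0.0
t 19.20 sh [ 575.7 -318.8] h 286.1 pin_s 287.1 lean 1.1 off [ 0.34 -0.91] e 0.09 | free pin_s 289.8 lean -4.8 F.u -0.23
```

Open. I'll retract straight up, slowly at first, then back towards the base.

```bash
python3 -m handwheel '{"travel":[[0,0,-0.01],[0,0,-0.02],[0,0,-0.03],[0,0,-0.03],[0,0,-0.03],[-0.02,0,-0.02],[-0.03,0,0],[-0.02,0,0],[0,0,0]],"rotation":[[0,0,0],[0,0,0],[0,0,0],[0,0,0],[0,0,0],[0,0,0],[0,0,0],[0,0,0],[0,0,0]],"jaw":[0.085,0.085,0.085,0.085,0.085,0.085,0.085,0.085,0.085]}'
cat > free.py <<'E'
from rod import *
g=[575,-319]
s,im,(p,q,n,e)=look(g,g); o=[]
for c in("scene","side"):
    for nm in("bit_tip","shackle"):
        L=[d["at"] for d in cams.place_of(nm,c) if np.hypot(d["at"][0]-575,d["at"][1]+319)<60]; o.append((nm,c,np.round(L[0],1).tolist() if L else None))
print("%.2f pin %s shackle %s lean %s"%(s["t"],p.round(1),q.round(1),(p-q).round(1)),o)
if __name__=="__main__": np.savez("free_%05.2f.npz"%s["t"],**im)
E
python3 free.py
python3 -m handwheel '{"travel":[[0,0,0]],"rotation":[[0,0,0]],"jaw":[0.085]}'>/dev/null
python3 free.py
python3 -m handwheel '{"travel":[[0,0,0]],"rotation":[[0,0,0]],"jaw":[0.085]}'>/dev/null
python3 free.py
```

```text
t: 20.2
ee_pos: [401.0, -347.4, 396.9]
eef_rot: [3.133, 0.236, 0.003]
contact_force: [-0.9, 0.3, 0.1]
gripper_width: 84.8
grasp_force: 0.0
20.20 pin [ 573.9 -323.1] shackle [ 571.9 -325.4] lean [2.  2.3] [('bit_tip', 'scene', [575.3, -320.8, 164.0]), ('shackle', 'scene', [575.9, -320.5, 363.6]), ('bit_tip', 'side', [578.3, -319.2, 162.9]), ('shackle', 'side', [570.9, -319.9, 363.8])]
20.60 pin [ 574.4 -322.4] shackle [ 571.1 -327. ] lean [3.3 4.6] [('bit_tip', 'scene', [577.8, -322.3, 164.7]), ('shackle', 'scene', [572.0, -321.8, 367.1]), ('bit_tip', 'side', [577.0, -320.5, 165.5]), ('shackle', 'side', [571.4, -319.9, 366.1])]
21.00 pin [ 574.2 -322.7] shackle [ 571.8 -326.7] lean [2.3 3.9] [('bit_tip', 'scene', [577.5, -321.0, 164.2]), ('shackle', 'scene', [574.3, -322.1, 364.3]), ('bit_tip', 'side', [576.3, -323.5, 164.0]), ('shackle', 'side', [571.2, -318.6, 362.8])]
```

Hanging steady. Now I'll watch it hands off.

```bash
python3 -m handwheel '{"travel":[[0,0,0],[0,0,0],[0,0,0],[0,0,0],[0,0,0],[0,0,0],[0,0,0],[0,0,0],[0,0,0],[0,0,0],[0,0,0],[0,0,0],[0,0,0],[0,0,0],[0,0,0],[0,0,0],[0,0,0],[0,0,0],[0,0,0],[0,0,0]],"rotation":[[0,0,0],[0,0,0],[0,0,0],[0,0,0],[0,0,0],[0,0,0],[0,0,0],[0,0,0],[0,0,0],[0,0,0],[0,0,0],[0,0,0],[0,0,0],[0,0,0],[0,0,0],[0,0,0],[0,0,0],[0,0,0],[0,0,0],[0,0,0]],"jaw":[0.085,0.085,0.085,0.085,0.085,0.085,0.085,0.085,0.085,0.085,0.085,0.085,0.085,0.085,0.085,0.085,0.085,0.085,0.085,0.085]}'>/dev/null; python3 free.py
python3 -m handwheel '{"travel":[[0,0,0],[0,0,0],[0,0,0],[0,0,0]],"rotation":[[0,0,0],[0,0,0],[0,0,0],[0,0,0]],"jaw":[0.085,0.085,0.085,0.085]}'>/dev/null; python3 free.py
python3 -m handwheel '{"travel":[[0,0,0],[0,0,0],[0,0,0],[0,0,0],[0,0,0],[0,0,0],[0,0,0],[0,0,0],[0,0,0],[0,0,0],[0,0,0],[0,0,0],[0,0,0],[0,0,0],[0,0,0],[0,0,0],[0,0,0],[0,0,0],[0,0,0],[0,0,0]],"rotation":[[0,0,0],[0,0,0],[0,0,0],[0,0,0],[0,0,0],[0,0,0],[0,0,0],[0,0,0],[0,0,0],[0,0,0],[0,0,0],[0,0,0],[0,0,0],[0,0,0],[0,0,0],[0,0,0],[0,0,0],[0,0,0],[0,0,0],[0,0,0]],"jaw":[0.085,0.085,0.085,0.085,0.085,0.085,0.085,0.085,0.085,0.085,0.085,0.085,0.085,0.085,0.085,0.085,0.085,0.085,0.085,0.085]}'>/dev/null; python3 free.py
python3 - <<'E'
import numpy as np,cv2
d=np.load(sorted(__import__("glob").glob("free_*.npz"))[-1]); cv2.imwrite("pics/end.png",cv2.resize(np.hstack([d["scene"],d["side"]])[:,:,::-1],(800,300)))
E
```

```text
23.30 pin [ 573.9 -323. ] shackle [ 571.8 -325.7] lean [2.1 2.7] [('bit_tip', 'scene', [578.1, -322.2, 164.3]), ('shackle', 'scene', [571.9, -322.5, 367.0]), ('bit_tip', 'side', [575.1, -322.0, 165.5]), ('shackle', 'side', [571.8, -319.6, 364.6])]
24.00 pin [ 574.  -322.9] shackle [ 571.3 -327.3] lean [2.7 4.4] [('bit_tip', 'scene', [577.2, -326.5, 169.5]), ('shackle', 'scene', [570.1, -323.7, 362.9]), ('bit_tip', 'side', [576.0, -322.9, 164.8]), ('shackle', 'side', [570.9, -319.3, 362.5])]
26.30 pin [ 574.  -322.8] shackle [ 571.4 -326.3] lean [2.6 3.5] [('bit_tip', 'scene', [575.4, -321.4, 164.3]), ('shackle', 'scene', [573.5, -321.0, 363.8]), ('bit_tip', 'side', [576.0, -316.0, 164.8]), ('shackle', 'side', [571.5, -318.7, 366.4])]
```

View pics/end.png

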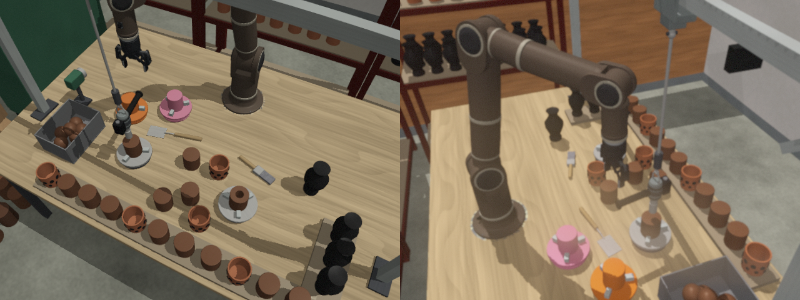

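The final view shows the drill hanging over the grey-wheel blank, at (128,130) in the left half and (652,215) in the right. The gripper is clear and the ware is undisturbed. The drill has hung still, hands off, for about 7 s.

```bash
python3 -c "
from bench import ticket; print(ticket.job_done())"
```

```text
the job is handed in; nothing more can be done
None
```

The drill hangs still over the unbored blank, with the bit about 2 mm from its centre line by camera measurement. It was let go and watched hands off for about 7 s, and I handed the job in at about 27 s.

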